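# Sweep loose tube caps into the discard tray

## Task

Clear the work stand: with the fingertips, sweep the three loose screw caps over its open edge into the low discard tray beside it. Only push the caps along the surface, never lift or carry them, and leave the two vials and the tube rack standing where they are.

Things in the scene. Friction and masses are not known exactly. Their poses are not given: they have to be found in the camera images.
- stand: Raised steel work stand fixed to the bench, 256 mm (its own x) by 240 mm (its own y), flat top 45 mm above the bench. Origin: centre of its underside, at bench height. Rims 10 mm high and 6 mm thick run along its two x edges (at x = +-125 mm); the two y edges (at y = +-120 mm) are open, without a rim. It may stand turned.
- tray: Discard tray: shallow open white box fixed to the bench against one of the stand's two open edges (either one) and turned like the stand; 250 mm (its own x, along that edge) by 140 mm (its own y) by 30 mm high, walls and floor 4 mm. Its rim is 15 mm below the stand's top, its near wall about 5 mm from the stand. Origin: centre of its underside.
- cap_a: Loose round screw cap, 30 mm across and 15 mm high, about 12 g, lying flat with its mouth down on the stand. Origin: centre of its underside, z along its axis. The three caps are alike and lie in three rows about 80 mm apart along the stand's x, so that each can slide straight along the stand's y past the vials.
- cap_b: Loose round screw cap, 30 mm across and 15 mm high, about 12 g, lying flat with its mouth down on the stand. Origin: centre of its underside, z along its axis. The three caps are alike and lie in three rows about 80 mm apart along the stand's x, so that each can slide straight along the stand's y past the vials.
- cap_c: Loose round screw cap, 30 mm across and 15 mm high, about 12 g, lying flat with its mouth down on the stand. Origin: centre of its underside, z along its axis. The three caps are alike and lie in three rows about 80 mm apart along the stand's x, so that each can slide straight along the stand's y past the vials.
- vial_a: Small closed sample vial standing on the stand between two rows of caps, 22 mm across and 50 mm high, about 40 g. It must stay standing in place; a cap or finger passing straight along a cap's row clears it by about 8 mm or more. Origin: centre of its underside, z up.
- vial_b: Small closed sample vial standing on the stand between two rows of caps, 22 mm across and 50 mm high, about 40 g. It must stay standing in place; a cap or finger passing straight along a cap's row clears it by about 8 mm or more. Origin: centre of its underside, z up.
- rack: Loose rack of eight capped tubes on the bench at the stand's other open edge, the one without the tray; 200 mm (its own x) by 66 mm by 80 mm high. To be left alone. Origin: centre of its underside.

How it is judged:
At the end, for the whole second after the job is handed in: All three caps lie at rest within the tray's walls (their origins less than 35 mm above its underside), and the vials and rack stand upright (within 0.2 rad) and within 20 mm of where they started (x of cap_a in the frame of tray between -0.123 and 0.123 m and y of cap_a in the frame of tray between -0.068 and 0.068 m and z of each of cap_a, cap_b, cap_c in the frame of tray below 0.035 m and linear speed of each of cap_a, cap_b, cap_c below 0.02 m/s and x of cap_b in the frame of tray between -0.123 and 0.123 m and y of cap_b in the frame of tray between -0.068 and 0.068 m and x of cap_c in the frame of tray between -0.123 and 0.123 m and y of cap_c in the frame of tray between -0.068 and 0.068 m and distance of each of vial_a, vial_b, rack from where it was at the start of the episode below 0.02 m and angle between each of vial_a, vial_b, rack's own z axis and vertical below 0.2 rad); the robot touches nothing.
It fails at once if the fingers carry a cap out through the air, more than 25 mm past the stand's open edge without letting it drop (((y of cap_a in the frame of stand above 0.145 m or y of cap_a in the frame of stand below -0.145 m) and height (world z) of cap_a above 0.042 m and contact force between the fingers and cap_a above 0.2 N) or ((y of cap_b in the frame of stand above 0.145 m or y of cap_b in the frame of stand below -0.145 m) and height (world z) of cap_b above 0.042 m and contact force between the fingers and cap_b above 0.2 N) or ((y of cap_c in the frame of stand above 0.145 m or y of cap_c in the frame of stand below -0.145 m) and height (world z) of cap_c above 0.042 m and contact force between the fingers and cap_c above 0.2 N)).
It fails at once if a cap is lifted more than 12 mm above the stand's top (height (world z) of any of cap_a, cap_b, cap_c above 0.057 m).
It fails at once if a vial or the rack is moved more than 20 mm or tipped over (distance of any of vial_a, vial_b, rack from where it was at the start of the episode above 0.02 m or angle between any of vial_a, vial_b, rack's own z axis and vertical above 0.35 rad).
It also fails if it takes over 54 s, if anything falls off the work surface, if the arm or the gripper's body presses on something with over 40 N, if the wrist force passes 120 N, or if a joint passes its speed limit or range.

## Robot

A 6-joint arm with a two-finger parallel gripper is mounted at the origin on the work surface. World frame = base frame: x ahead of the robot, y to its left, z up, the work surface at z = 0. Lengths are in m, angles in rad, forces in N, time in s.
With the tool pointing down it reaches from about 0.25 to 0.725 m from the base axis. Payload 4 kg.
Tool frame: the origin (TCP) lies on the centre line of the jaws, within the pads' length; the fingertips stand 22 mm ahead of it and the grasp point (between the pads) lies 3 mm ahead of it; z points along the fingers, y is the line along which they close (so a half turn about z gives the same grasp; the last joint's range is limited). The gripper opens to 85 mm and grips with 20 to 120 N. Pads are 22 mm wide; open, the fingers measure 114 mm over their backs; the gripper's body (76 mm by 85 mm) begins 54 mm behind the grasp point. The pads swing forward as they close: fully open they stand 13 mm farther back than shut.
Start: joints at [1.265, 0.241, 0.005, 1.335, 0, 1.571], TCP at [0.151, 0.477, 0.253] pointing down, gripper open.
Joint ranges: [-2.72, 2.72], [-1.05, 1.87], [-1.09, 1.28], [-1.99, 2.15], [-1.42, 1.44], [-3.14, 3.14]. Speed limits (rad/s): [2.79, 2.79, 3.14, 3.14, 3.14, 3.14].

## Interface

Orientations are given as a unit quaternion [x, y, z, w].
In Python, from workcell import bot gives the robot as it stands.
- The arm moves only by the shell command python3 -m inch 'ROWS'. ROWS is JSON, one flat list of numbers, 7 for each row, row after row: the shift along the world's x, y, z in mm, then the turn, a rotation vector about the world's x, y, z in rad, then the opening in per cent of the stroke, from 0 (shut) to 100 (fully open). A call has 1 to 8 rows; each row is the pose to reach, as a shift and turn from the pose commanded when the call began; what a row does not reach only later rows make up. A row lasts 1/12 s, in which the tool goes at most 41.7 mm and 7.16 degrees, less where a joint would pass 70% of its speed; a pose out of reach is approached as far as the arm can. A call with a gripper value outside its range is refused whole. The fingers move at their own pace and stop on an object; the grip force is fixed at half the most. Time passes only in rows, so rows that repeat a pose let the fingers close. It gives the time, the measured TCP pose, the force, the opening and the grip force at its end, in the units of the state.
- bot.get_obs(): the state, without advancing time (a new reading comes with each control period).
- bot.camera(name): name is "scene" or "top" or "wrist"; returns the picture (480x640x3 uint8, blue, green, red); there is no depth.
- bot.camera_info(name): a dict with "intrinsics" (3x3 intrinsics, pixels), "camera_from_world" (4x4, takes a point from world to camera coordinates); the wrist camera has in their place "hand_eye" (4x4, takes a point from camera to tool coordinates, whose origin is the TCP and whose axes are the flange's). Camera axes: x right, y down, z forward; pixel columns grow to the right and rows downward; lengths in m; the calibration is good to about 2 mm. A picture is of the moment at which its call begins: read the wrist's pose just before it. camera_info takes no time and is no camera call.
- bot.job_done(): hands the job in; it is judged then, once.
Trained networks look in the newest picture that a camera, given by its name, has taken for a name from the list of things; names that differ only in an ending like _2 or _b are one class to them, and where a whole thing is asked for, a point or a joint stands for the part that bears it (a point fixed in the world has none). Each returns a list of dicts, best first, with "confidence" (0 to 1); they miss things now and then, are a little off and sometimes report something else, mostly with a low value. They report only what shows in the picture. A call takes as long as a camera call.
- bot.silhouettes(camera, target): "mask" (480x640 bool, what is visible of it) and "uv" ([column, row] in pixels, amid what is visible of it).
- bot.spot_point(camera, target): "uv" ([column, row] in pixels: a listed point, or the origin of a listed thing).
The state is a dict: "clock": time; "joint_pos": joint angles; "joint_vel": joint speeds; "tau": joint torques, N m; "eef_pos": TCP position; "tool_rot": TCP orientation; "ft_force": force on the tool from outside, world axes, zero at the start; "ft_torque": the same for the moment, N m; "grip_width": finger opening in m; "grasp_force": force on a finger pad.
Only numpy, scipy, OpenCV 4.12 (cv2) and the standard library are available. Lean on these libraries where they do the work, as an engineer would, in place of code of your own. Each camera call takes 0.05 s, during which the arm holds its last target. There are 200 camera calls.

## Working session

There is one attempt and no reset: what is moved stays moved. The work goes in short steps, Python scripts to look and compute and a shell command to move; the robot and the scene stay as the last step left them, time stands still between calls to the robot, and variables do not carry over. Pictures are saved under pics/ and viewed, at most 10 in all, crops included, and the job is handed in when it is done.

```bash
mkdir -p pics
cat > h.py <<'E'
import numpy as np,cv2
from workcell import bot
def ray(cam,uv,z):
    ci=bot.camera_info(cam);K=np.array(ci["intrinsics"]);T=np.array(ci["camera_from_world"])
    R=T[:3,:3];c=-R.T@T[:3,3];d=R.T@np.linalg.solve(K,[uv[0],uv[1],1]);return (c+d*(z-c[2])/d[2])[:2]
E
python3 - <<'E'
from h import *
for c in("top","scene"):
    cv2.imwrite(f"pics/{c}0.png",bot.camera(c))
    for n,z in(("cap_a",.0525),("vial_a",.07),("stand",.045),("tray",.015),("rack",.04)):
        for d in bot.silhouettes(c,n):
            print(c,n,round(d["confidence"],2),np.round(d["uv"]),ray(c,d["uv"],z).round(3),d["mask"].sum())
            if n in("stand","tray") and c=="top":
                p=np.argwhere(d["mask"])[:,::-1].astype(np.float32);b=cv2.boxPoints(cv2.minAreaRect(p));print([ray(c,q,.045 if n=="stand" else .03).round(3).tolist() for q in b])
    for n,z in(("cap_a",.045),("vial_a",.045),("stand",0),("tray",0),("rack",0)):
        for d in bot.spot_point(c,n): print(c,'pt',n,round(d["confidence"],2),ray(c,d["uv"],z).round(3))
E
```

```text
top cap_a 0.87 [299. 294.] [0.476 0.051] 281
top cap_a 0.86 [309. 200.] [0.633 0.033] 274
top cap_a 0.7 [307. 248.] [0.551 0.036] 293
top vial_a 0.66 [274. 265.] [0.521 0.09 ] 137
top vial_a 0.58 [323. 219.] [0.594 0.01 ] 204
top stand 0.76 [316. 252.] [0.544 0.022] 21621
[[0.435, 0.163], [0.698, 0.141], [0.671, -0.112], [0.409, -0.077]]
top tray 0.71 [198. 244.] [0.566 0.221] 12596
[[0.456, 0.307], [0.709, 0.288], [0.689, 0.137], [0.438, 0.163]]
top tray 0.6 [315. 253.] [0.548 0.023] 21733
[[0.435, 0.165], [0.702, 0.144], [0.676, -0.114], [0.409, -0.079]]
top tray 0.55 [299. 295.] [0.478 0.051] 284
[[0.489, 0.064], [0.489, 0.034], [0.459, 0.035], [0.46, 0.064]]
top rack 0.87 [427. 260.] [ 0.531 -0.163] 5215
top pt cap_a 0.82 [0.629 0.03 ]
top pt vial_a 0.75 [0.515 0.085]
top pt vial_a 0.55 [0.597 0.014]
top pt stand 0.9 [0.55  0.024]
top pt tray 0.67 [0.571 0.218]
top pt rack 0.58 [ 0.533 -0.163]
scene cap_a 0.86 [378. 264.] [0.634 0.033] 436
scene cap_a 0.78 [284. 205.] [0.469 0.048] 411
scene cap_a 0.76 [325. 232.] [0.545 0.039] 443
scene vial_a 0.82 [325. 194.] [0.515 0.084] 467
scene vial_a 0.71 [344. 253.] [0.592 0.014] 496
scene stand 0.86 [322. 258.] [0.561 0.005] 27655
scene tray 0.59 [408. 170.] [0.577 0.233] 10579
scene rack 0.67 [231. 349.] [ 0.538 -0.166] 9343
scene pt cap_a 0.69 [0.635 0.033]
scene pt cap_a 0.64 [0.545 0.042]
scene pt cap_a 0.55 [0.468 0.051]
scene pt vial_a 0.73 [0.59  0.014]
scene pt vial_a 0.59 [0.515 0.084]
scene pt stand 0.76 [0.552 0.028]
scene pt tray 0.61 [0.569 0.221]
scene pt rack 0.94 [ 0.524 -0.163]
scene pt rack 0.37 [0.552 0.034]
scene pt rack 0.2 [0.527 0.071]
```

View pics/top0.png

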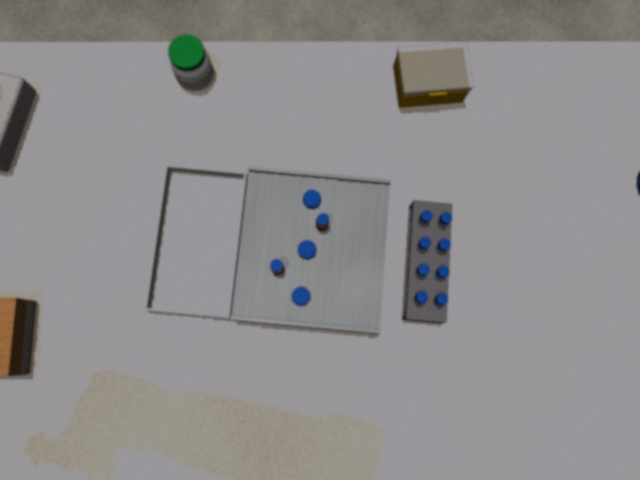

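The top picture shows the tray (col 150–245) on the stand's left (+y) edge. The caps are at (312,199), (306,249) and (301,296), and the vials at (323,220) and (277,266). The stand is turned about -5°.

Run:
```python
from h import *
from scipy.spatial.transform import Rotation as R
o=bot.get_obs();print(o["clock"],o["eef_pos"],R.from_quat(o["tool_rot"]).as_matrix().round(3),o["grip_width"])
bot.camera("top")
m=bot.silhouettes("top","stand")[0]["mask"].astype(np.uint8)
c=max(cv2.findContours(m,0,2)[0],key=cv2.contourArea)
q=cv2.approxPolyDP(cv2.convexHull(c),12,True)[:,0]
P=np.array([ray("top",p,.05) for p in q]);print(q.tolist(),P.round(4).tolist())
```

```text
1.1 [0.15052329 0.47680817 0.2533183 ] [[-0.954  0.301  0.   ]
 [ 0.301  0.954  0.   ]
 [-0.     0.    -1.   ]] 0.08570680246082353
[[249, 166], [389, 180], [378, 332], [230, 318]] [[0.6926, 0.1326], [0.6661, -0.103], [0.4131, -0.0752], [0.439, 0.1615]]
```

```bash
python3 -m inch '[159,-232,-20,0,0,-1.0,10, 159,-232,-20,0,0,-1.0,10, 159,-232,-20,0,0,-1.0,10, 159,-232,-20,0,0,-1.0,10, 159,-232,-20,0,0,-1.0,10, 159,-232,-20,0,0,-1.0,10, 159,-232,-20,0,0,-1.0,10, 159,-232,-20,0,0,-1.0,10]'
python3 -m inch '[158,-231,-60,0,0,-0.375,10, 158,-231,-60,0,0,-0.375,10, 158,-231,-60,0,0,-0.375,10, 158,-231,-60,0,0,-0.375,10, 158,-231,-60,0,0,-0.375,10, 158,-231,-60,0,0,-0.375,10, 158,-231,-60,0,0,-0.375,10, 158,-231,-60,0,0,-0.375,10]'
python3 - <<'E'
from h import *
from scipy.spatial.transform import Rotation as R
o=bot.get_obs();M=R.from_quat(o["tool_rot"]).as_matrix();print(o["clock"],o["eef_pos"],M.round(3),o["grip_width"],o["joint_pos"])
cv2.imwrite("pics/w1.png",bot.camera("wrist"))
ci=bot.camera_info("wrist");K=np.array(ci["intrinsics"]);H=np.array(ci["hand_eye"])
for n,z in(("cap_a",.06),("vial_a",.095)):
  for d in bot.silhouettes("wrist",n):
    r=M@H[:3,:3]@np.linalg.solve(K,[*d["uv"],1]);c=o["eef_pos"]+M@H[:3,3];z2=z-.0
    print(n,d["confidence"],d["uv"],(c+r*(z-c[2])/r[2]).round(4),d["mask"].sum())
E
```

```text
clock: 1.87
eef_pos: [0.3116, 0.2405, 0.2331]
tool_rot: [0.613, 0.79, -0.001, 0.001]
ft_force: [0.5, 0.4, 0.9]
grip_width: 0.0086
grasp_force: 0.0
clock: 2.53
eef_pos: [0.4702, 0.009, 0.172]
tool_rot: [0.747, 0.664, -0.0, 0.001]
ft_force: [-0.5, -0.1, -1.4]
grip_width: 0.0085
grasp_force: 0.0
2.5333 [0.47019524 0.00903131 0.17195294] [[ 0.117  0.993  0.001]
 [ 0.993 -0.117 -0.002]
 [-0.002  0.001 -1.   ]] 0.008476810479860252 [ 0.02050052  0.23575381 -0.22117038  1.11313778 -0.002164    1.70844841]
cap_a 0.95 [315.5, 184.8] [0.4721 0.0524 0.06  ] 1709
cap_a 0.7 [558.3, 186.1] [0.6293 0.033  0.06  ] 2186
cap_a 0.62 [431.1, 188.7] [0.5468 0.0411 0.06  ] 1867
cap_a 0.28 [370.2, 0.0] [0.5152 0.1514 0.06  ] 1215
vial_a 0.6 [508.0, 227.2] [0.5805 0.0212 0.095 ] 2147
vial_a 0.56 [381.9, 118.9] [0.5122 0.0886 0.095 ] 1554
```

View pics/w1.png

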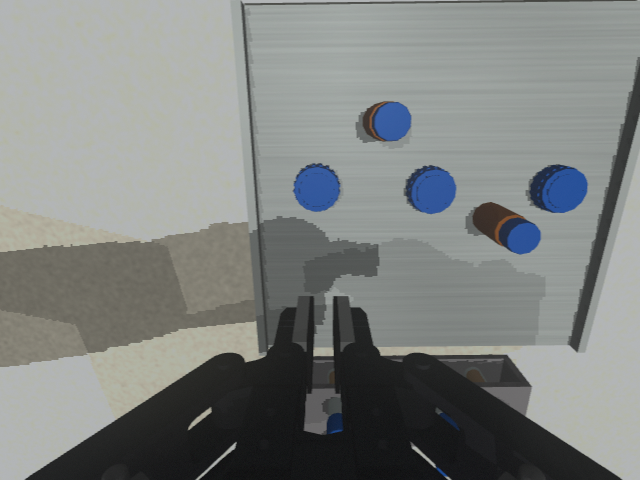

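The wrist picture shows the caps at (317,187), (432,190) and (560,189). The gripper's knuckles spread wide above the pads, so I'll check their height against the vial tops.

Run:
```python
from h import *
ci=bot.camera_info("wrist");K=np.array(ci["intrinsics"]);H=np.array(ci["hand_eye"]);print(H.round(3).tolist())
G=np.linalg.inv(H)
for z in(22,10,0,-10,-20,-30,-40,-50):
  r=[]
  for y in(-20,20,-40):
    p=K@(G@[.011,y/1e3,z/1e3,1])[:3];r+=[(p[:2]/p[2]).round().tolist()]
  print(z,r)
```

```text
[[-0.0, -0.947, -0.322, 0.084], [1.0, -0.0, 0.001, 0.001], [-0.001, -0.322, 0.947, -0.121], [0.0, 0.0, 0.0, 1.0]]
22 [[274.0, 293.0], [365.0, 293.0], [229.0, 293.0]]
10 [[271.0, 307.0], [368.0, 307.0], [222.0, 307.0]]
0 [[267.0, 320.0], [371.0, 319.0], [215.0, 320.0]]
-10 [[263.0, 334.0], [375.0, 334.0], [207.0, 334.0]]
-20 [[258.0, 351.0], [379.0, 351.0], [198.0, 351.0]]
-30 [[253.0, 372.0], [384.0, 371.0], [187.0, 372.0]]
-40 [[246.0, 395.0], [390.0, 395.0], [174.0, 395.0]]
-50 [[238.0, 424.0], [397.0, 424.0], [159.0, 424.0]]
```

Knuckles start about 44 mm above the tips and spread sideways, so I'll turn the jaws' line along the push direction. The narrow 22 mm finger then faces along the row.

```bash
python3 -m inch '[0,0,0,0,0,1.57,0, 0,0,0,0,0,1.57,0, 0,0,0,0,0,1.57,0, 0,0,0,0,0,1.57,0, 0,0,0,0,0,1.57,0, 0,0,0,0,0,1.57,0, 0,0,0,0,0,1.57,0, 0,0,0,0,0,1.57,0]'
python3 -m inch '[0,-4,0,0,0,0.58,0, 0,-8,0,0,0,0.58,0, 0,-8,0,0,0,0.58,0, 0,-8,0,0,0,0.58,0, 0,-8,0,0,0,0.58,0, 0,-8,0,0,0,0.58,0, 0,-8,0,0,0,0.58,0]'
```

```text
clock: 3.35
eef_pos: [0.4669, 0.0155, 0.1739]
tool_rot: [0.329, 0.944, 0.0, 0.0]
ft_force: [0.8, 0.6, -0.5]
grip_width: -0.0002
grasp_force: 0.0
clock: 3.93
eef_pos: [0.4671, 0.0071, 0.1738]
tool_rot: [0.05, 0.999, 0.0, 0.0]
ft_force: [-0.5, -0.7, 0.1]
grip_width: 0.0003
grasp_force: 0.0
```

```bash
python3 -m inch '[0,0,-40,0,0,0,0, 0,0,-75,0,0,0,0, 0,0,-95,0,0,0,0, 0,0,-102,0,0,0,0, 0,0,-102,0,0,0,0, 0,0,-102,0,0,0,0]'
python3 - <<'E'
from h import *
im=bot.camera("scene");cv2.imwrite("pics/s1.png",cv2.resize(im[130:330,200:460],(780,600)))
E
```

```text
clock: 4.43
eef_pos: [0.468, 0.0062, 0.072]
tool_rot: [0.05, 0.999, 0.0, 0.0]
ft_force: [1.2, -0.3, -0.3]
grip_width: 0.0
grasp_force: 0.0
```

View pics/s1.png

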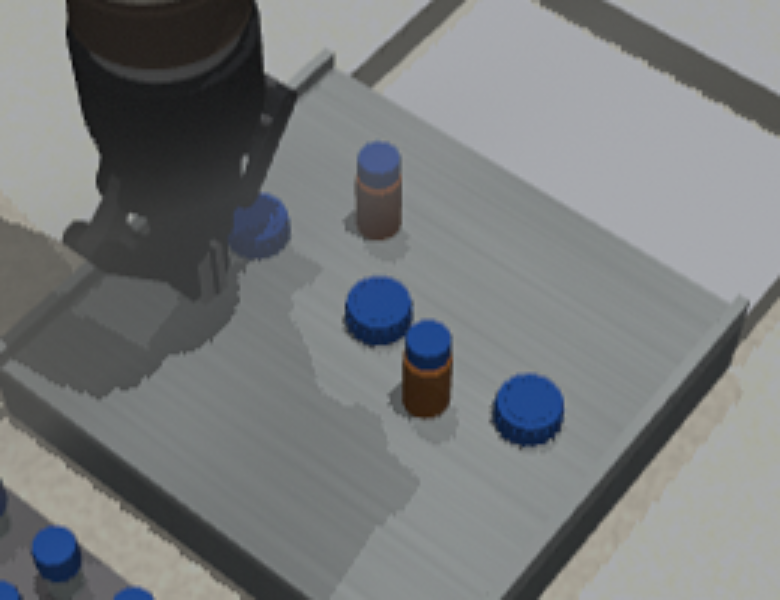

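The finger stands just behind the first cap (crop 260,225), clear of both vials. I'll push it now.

```bash
python3 -m inch '[1,9,0,0,0,0,0, 3,25,0,0,0,0,0, 5,48,0,0,0,0,0, 8,73,0,0,0,0,0, 11,99,0,0,0,0,0, 14,126,0,0,0,0,0, 15,137,0,0,0,0,0, 15,137,0,0,0,0,0]'
python3 - <<'E'
from h import *
im=bot.camera("scene");cv2.imwrite("pics/s2.png",cv2.resize(im[100:330,200:500],(780,600)))
E
```

```text
clock: 5.15
eef_pos: [0.4839, 0.1458, 0.0728]
tool_rot: [0.048, 0.999, 0.001, 0.002]
ft_force: [-0.3, 0.1, 0.3]
grip_width: -0.0
grasp_force: 0.0
```

View pics/s2.png

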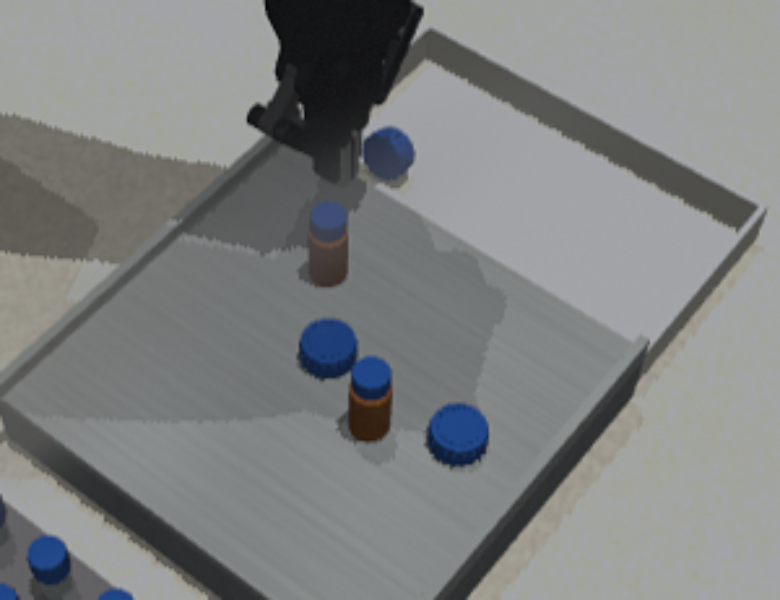

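The first cap is tipping over the edge into the tray (crop 388,152). Next I lift and go behind the middle cap.

```bash
python3 -m inch '[0,-3,40,0,0,0,0, 0,-3,80,0,0,0,0, 15,-40,95,0,0,0,0, 30,-75,95,0,0,0,0, 45,-110,95,0,0,0,0, 61,-147,95,0,0,0,0, 61,-147,95,0,0,0,0, 61,-147,95,0,0,0,0]'
python3 - <<'E'
from h import *
for c in("top","scene"):
    im=bot.camera(c)
    for d in bot.silhouettes(c,"cap_a"): print(c,round(d["confidence"],2),np.round(d["uv"]),ray(c,d["uv"],.0525).round(3),ray(c,d["uv"],.012).round(3))
cv2.imwrite("pics/s3.png",cv2.resize(im[80:330,200:520],(780,600)))
print(bot.get_obs()["eef_pos"])
E
```

```text
clock: 5.87
eef_pos: [0.5436, -0.0075, 0.1666]
tool_rot: [0.053, 0.999, -0.0, 0.0]
ft_force: [-0.3, 0.8, 0.9]
grip_width: 0.0001
grasp_force: 0.0
top 0.55 [195. 286.] [0.491 0.217] [0.496 0.225]
top 0.48 [307. 200.] [0.632 0.036] [0.643 0.035]
top 0.46 [305. 248.] [0.55  0.041] [0.557 0.04 ]
scene 0.88 [328. 234.] [0.55  0.038] [0.535 0.062]
scene 0.81 [381. 263.] [0.636 0.036] [0.626 0.06 ]
scene 0.57 [358. 154.] [0.508 0.19 ] [0.49  0.223]
[ 0.54279096 -0.00366602  0.16632716]
```

View pics/s3.png

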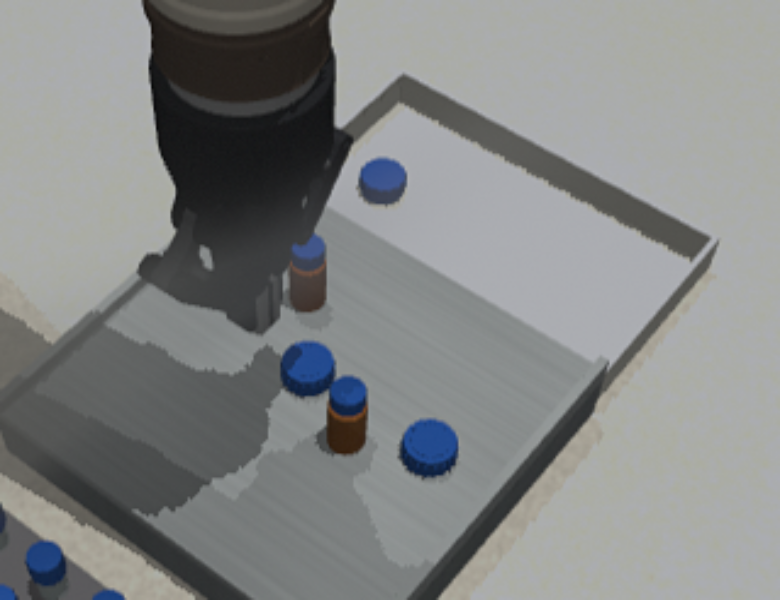

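The first cap lies flat in the tray (crop 383,180), and the vials haven't moved.

```bash
python3 -m inch '[1,0,-40,0,0,0,0, 1,0,-75,0,0,0,0, 1,0,-90,0,0,0,0, 1,0,-94,0,0,0,0, 1,0,-94,0,0,0,0, 1,0,-94,0,0,0,0]'
python3 -m inch '[1,9,0,0,0,0,0, 3,27,0,0,0,0,0, 6,51,0,0,0,0,0, 9,77,0,0,0,0,0, 12,103,0,0,0,0,0, 15,130,0,0,0,0,0, 16,142,0,0,0,0,0, 16,142,0,0,0,0,0]'
```

```text
clock: 6.57
eef_pos: [0.5452, -0.0034, 0.0733]
tool_rot: [0.05, 0.999, 0.0, 0.001]
ft_force: [-0.6, -0.3, -0.1]
grip_width: -0.0002
grasp_force: 0.0
clock: 7.23
eef_pos: [0.5617, 0.1413, 0.0739]
tool_rot: [0.048, 0.999, 0.001, 0.002]
ft_force: [0.4, -0.4, -0.3]
grip_width: 0.0003
grasp_force: 0.0
```

```bash
python3 -m inch '[0,-3,40,0,0,0,0, 0,-3,80,0,0,0,0, 15,-40,95,0,0,0,0, 32,-75,95,0,0,0,0, 49,-110,95,0,0,0,0, 69,-149,95,0,0,0,0, 69,-149,95,0,0,0,0, 69,-149,95,0,0,0,0]'
python3 - <<'E'
from h import *
for c in("top","scene"):
    im=bot.camera(c)
    for d in bot.silhouettes(c,"cap_a"): print(c,round(d["confidence"],2),np.round(d["uv"]),ray(c,d["uv"],.0525).round(3),ray(c,d["uv"],.012).round(3))
cv2.imwrite("pics/s4.png",cv2.resize(im[80:330,200:520],(780,600)))
print(bot.get_obs()["eef_pos"])
E
```

```text
clock: 7.9
eef_pos: [0.63, -0.015, 0.1676]
tool_rot: [0.053, 0.999, -0.0, 0.0]
ft_force: [-1.1, 0.2, -0.2]
grip_width: 0.0
grasp_force: 0.0
top 0.73 [197. 285.] [0.492 0.214] [0.496 0.222]
top 0.6 [218. 244.] [0.559 0.182] [0.566 0.188]
top 0.43 [304. 198.] [0.636 0.041] [0.647 0.041]
scene 0.81 [378. 263.] [0.632 0.034] [0.622 0.058]
[ 0.62888157 -0.01042476  0.1675074 ]
```

View pics/s4.png

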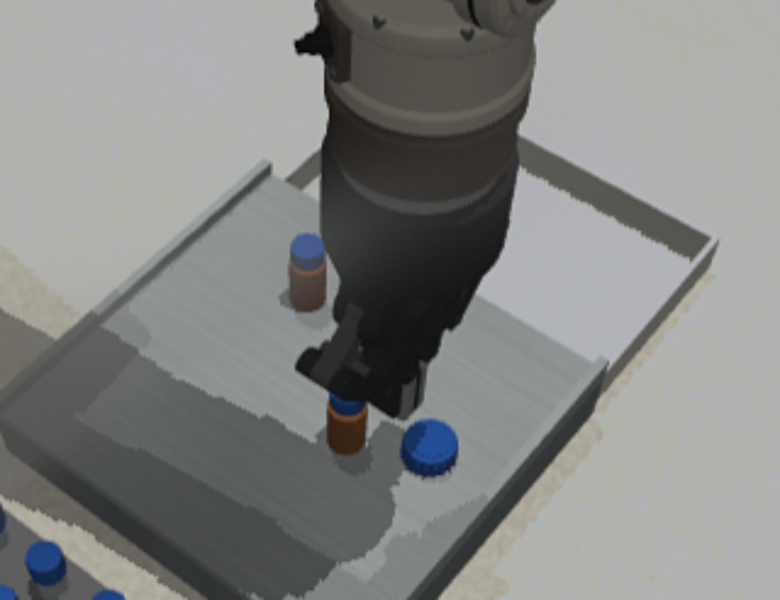

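The third cap is at crop (430,447) and both vials are standing. The top view puts the second cap in the tray at (218,244). I'll descend and push.

```bash
python3 -m inch '[0,0,-40,0,0,0,0, 0,0,-75,0,0,0,0, 0,0,-90,0,0,0,0, 0,0,-95,0,0,0,0, 0,0,-95,0,0,0,0, 0,0,-95,0,0,0,0]'
python3 -m inch '[1,9,0,0,0,0,0, 3,27,0,0,0,0,0, 6,51,0,0,0,0,0, 9,76,0,0,0,0,0, 12,101,0,0,0,0,0, 14,127,0,0,0,0,0, 16,139,0,0,0,0,0, 16,139,0,0,0,0,0]'
python3 -m inch '[0,-3,40,0,0,0,0, 0,-3,80,0,0,0,0, -20,-40,110,0,0,0,0, -40,-80,130,0,0,0,0, -80,-110,150,0,0,0,0, -110,-140,150,0,0,0,0, -110,-140,150,0,0,0,0, -110,-140,150,0,0,0,0]'
python3 - <<'E'
from h import *
for c in("scene","top"):
    im=bot.camera(c)
    for n in("cap_a","vial_a"):
      for d in bot.silhouettes(c,n): print(c,n,round(d["confidence"],2),np.round(d["uv"]),ray(c,d["uv"],.07).round(3),ray(c,d["uv"],.012).round(3))
cv2.imwrite("pics/t5.png",im)
E
```

```text
clock: 8.6
eef_pos: [0.6301, -0.0103, 0.0735]
tool_rot: [0.05, 0.999, 0.0, 0.001]
ft_force: [0.6, 0.5, 0.1]
grip_width: -0.0004
grasp_force: 0.0
clock: 9.27
eef_pos: [0.6468, 0.1316, 0.0741]
tool_rot: [0.048, 0.999, 0.001, 0.002]
ft_force: [0.8, -0.1, 0.1]
grip_width: -0.0002
grasp_force: 0.0
clock: 9.93
eef_pos: [0.5323, -0.0167, 0.2251]
tool_rot: [0.053, 0.999, -0.001, 0.001]
ft_force: [-0.8, 0.6, -0.0]
grip_width: -0.0
grasp_force: 0.0
scene cap_a 0.78 [389. 183.] [0.582 0.151] [0.562 0.197]
scene cap_a 0.66 [354. 154.] [0.512 0.172] [0.486 0.22 ]
scene cap_a 0.62 [432. 208.] [0.655 0.144] [0.642 0.189]
scene vial_a 0.9 [346. 253.] [0.593 0.015] [0.575 0.049]
scene vial_a 0.84 [324. 194.] [0.515 0.083] [0.49  0.123]
top cap_a 0.67 [198. 285.] [0.491 0.211] [0.497 0.221]
top cap_a 0.49 [219. 242.] [0.559 0.178] [0.57  0.187]
top cap_a 0.47 [222. 196.] [0.636 0.174] [0.652 0.182]
top cap_a 0.18 [277. 267.] [0.517 0.085] [0.525 0.088]
top vial_a 0.74 [274. 266.] [0.52 0.09] [0.528 0.093]
```

View pics/t5.png

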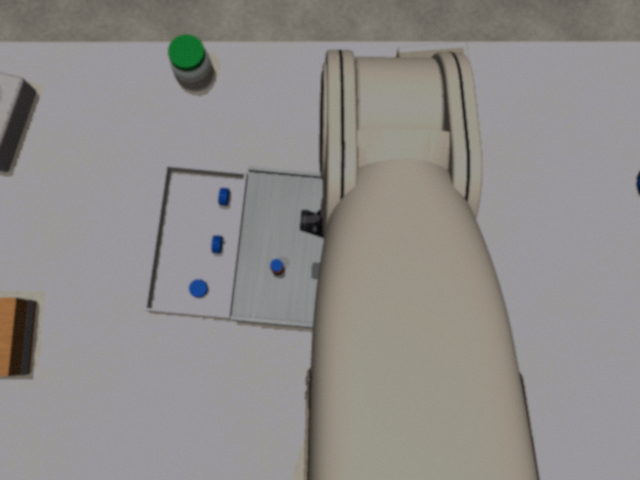

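The top view shows all three caps inside the tray, at (198,288), (217,244) and (224,197). Two of them stand on edge, so I'll wait a little and check that they're at rest.

```bash
for i in 1 2 3; do python3 -m inch '[0,0,0,0,0,0,0, 0,0,0,0,0,0,0, 0,0,0,0,0,0,0, 0,0,0,0,0,0,0, 0,0,0,0,0,0,0, 0,0,0,0,0,0,0, 0,0,0,0,0,0,0, 0,0,0,0,0,0,0]' >/dev/null
python3 - <<'E'
from h import *
im=bot.camera("top")
h=cv2.cvtColor(im,cv2.COLOR_BGR2HSV)[160:325,150:234]
m=cv2.inRange(h,(95,120,40),(130,255,255))
n,_,s,c=cv2.connectedComponentsWithStats(m);print(bot.get_obs()["clock"],(c[1:]+[150,160]).round(2).tolist(),s[1:,4])
E
done
```

```text
10.95 [[223.34, 196.35], [216.44, 243.88], [197.98, 287.97]] [139 144 238]
11.6667 [[223.34, 196.35], [216.44, 243.92], [197.95, 287.97]] [139 143 238]
12.3833 [[223.34, 196.35], [216.44, 243.92], [197.92, 287.95]] [139 143 237]
```

All at rest.

```bash
python3 -c "
from workcell import bot
print(bot.job_done())"
```

```text
the job is handed in; nothing more can be done
None
```

I swept all three caps into the tray and handed the job in at about 12 s; they were at rest, two of them on edge, with both vials and the rack left standing, and no verdict came back.

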